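# Weigh in a second-hand candlestick and print its label

### The arm

A 6-joint arm with a two-finger parallel gripper is mounted at the origin on the work surface. World frame = base frame: x ahead of the robot, y to its left, z up, the work surface at z = 0. Lengths are in m, angles in degrees, forces in N, time in s.
With the tool pointing down it reaches from about 0.4 to 0.825 m from the base axis. Payload 7 kg.
Tool frame: the origin (TCP) lies midway between the tips of the shut fingers; the grasp point (between the pads) lies 19 mm behind it; x points along the fingers, z is the direction in which the jaws open and shut, and the axes are right-handed (so a half turn about x gives the same grasp; the last joint's range is limited). The gripper opens to 88 mm and grips with 3 to 60 N. Pads are 19 mm wide; open, the fingers measure 130 mm over their backs; the gripper's body (78 mm by 193 mm) begins 47 mm behind the grasp point.
Start: joints at [93.226, 20.546, 0.682, 0, -70.136, -16.507], TCP at [0.155, 0.657, 0.227] pointing down, gripper open.
Joint ranges: [-176.03, 176.03], [-82.01, 121.73], [-58.28, 71.71], [-173.87, 95.51], [-174.79, -0.11], [-173.66, 173.66]. Speed limits (degrees/s): [136.94, 136.94, 172.46, 180, 180, 180].

### API

Orientations are given as [roll, pitch, yaw] about the fixed x, y, z axes, in that order (R = Rz(yaw) Ry(pitch) Rx(roll)).
In Python, from plant import get_state, capture, close_job gives the robot as it stands.
- The arm moves only by the tool play_rows, never from a script. Its argument "series" is one flat list of numbers, 4 for each row, row after row: the shift along the tool's x, y, z in m, then the turn about the tool's x in rad. In form: [tx, ty, tz, spin, tx, ty, tz, spin, ...]. A call has exactly 5 rows; each row shifts and turns the commanded pose from where the row before left it, along the tool's axes as they then stand; what a row does not reach is not made up. A row lasts 1/12 s, in which the tool goes at most 41.7 mm and 7.16 degrees, less where a joint would pass 70% of its speed; a pose out of reach is approached as far as the arm can. A call is refused whole if a number of a shift passes 0.0417 or a number of a turn 0.125, either way. A call with a gripper value outside its range is refused whole. "jaw" is the opening in per cent of the stroke, from 0 (shut) to 100 (fully open), set as the call begins (left out, the last holds). The fingers move at their own pace and stop on an object; "squeeze" is the grip in N (left out, the last holds). Time passes only in rows, so rows that do not move let the fingers close, or fill a call up. It gives the time, the measured TCP pose, the force and the opening at its end, in the units of the state.
- get_state(): the state, without advancing time (a new reading comes with each control period).
- capture(name): name is "side" or "top" or "wrist"; returns a dict with "img" (400x640x3 uint8, blue, green, red), "K" (3x3 intrinsics, pixels), "world_from_camera" (4x4, takes a point from camera to world coordinates). Camera axes: x right, y down, z forward; pixel columns grow to the right and rows downward; lengths in m; the calibration is good to about 2 mm. A picture is of the moment at which its call begins. There is no depth.
- close_job(): hands the job in, once; it reports no verdict.
The state is a dict: "time_s": time; "joints": joint angles; "qd": joint speeds; "joint_torque": joint torques, N m; "tcp_pos": TCP position; "eef_rot": TCP orientation; "contact_force": force on the tool from outside, world axes, zero at the start; "moment": the same for the moment, N m; "gripper_width": finger opening in m.
Only numpy, scipy, OpenCV 4.12 (cv2) and the standard library are available. Lean on these libraries where they do the work, as an engineer would, in place of code of your own. Each camera call takes 0.05 s, during which the arm holds its last target.

### The job

Weigh in the brass (yellow) candlestick: stand it gently in the middle of the scale's steel pan, let go of it, then push the label printer's green button fully down, hold it down for about half a second and let it spring back up. Then lift the candlestick from the scale and stand it gently in the blue tray. Do not press the red button or disturb the other goods.

Things in the scene. Friction and masses are not known exactly. Their poses are not given: they have to be found in the camera images.
- brass: the brass-yellow candlestick to weigh in, standing loose and upright on the table; round about its own z axis, 120 mm tall, about 0.45 kg (0.36 to 0.57). Origin: centre of its underside. Foot 80 mm in diameter and 8 mm thick, tapering to a stem 18 mm in diameter (a 26 mm bead 50 mm up); at the top a straight cylindrical cup 32 mm in diameter from 84 to 120 mm above the underside, the best place to grip, from above, at any yaw
- silver: a candlestick of the same shape and size in grey steel; not to be disturbed. Origin: centre of its underside
- mug: blue ceramic mug, 72 mm in diameter, 80 mm tall, its handle towards the robot, standing loose; not to be disturbed. Origin: centre of its underside
- jar: amber glass jar with a red lid, 68 mm in diameter, about 85 mm tall, standing loose; not to be disturbed. Origin: centre of its underside
- bowl: white ceramic bowl, 120 mm in diameter, 50 mm tall, standing loose; not to be disturbed. Origin: centre of its underside
- pan_mid (a point): centre of the top face of the scale's steel pan, 70 mm above the table when empty. The pan is a flat square 150 x 150 mm on a white scale body 170 x 170 mm that is fixed to the table
- pan (a joint): how far the scale's pan has sunk, in m: 0 empty, about 0.0015 to 0.0025 under the candlestick, 0.010 at the stop. It rides on a spring of 2500 N/m (no weight is needed to start it moving), so 22 N or a drop overloads it (over 0.009)
- print_btn_top (a point): centre of the top face of the green print button, 97 mm above the table when up; the cap is 32 mm in diameter and stands 10 mm above a black collar 48 mm in diameter. It lies on the robot's side of the flat top (75 mm above the table) of a fixed grey label printer 165 x 130 x 75 mm, 45 mm from the middle of it
- print_btn (a joint): travel of the green button in m: 0 up, 0.006 fully down. Pushed straight down, it starts to move at 1.5 N, is fully down at 5 N and springs back when let go
- cancel_btn_top (a point): centre of the top face of the smaller red button, 24 mm in diameter, on the same printer, 95 mm behind the green one (away from the robot), at the same height; not to be pressed
- cancel_btn (a joint): travel of the red button in m: 0 up, 0.006 fully down; must stay up
- tray_in (a point): centre of the inner floor of the shallow blue tray, 5 mm above the table; the tray is fixed to the table, 175 x 175 mm outside, walls 5 mm thick and 30 mm high; inside 165 x 165 mm
Things that resemble listed ones, but are neither listed nor needed, are in the scene too. Several things have the shape of the brass; the one meant has the colours described above.

How it is judged (in metres and radians):
On the way, in this order (a step that is already met when the one before it is completed fails the run):
1. the brass candlestick stands released, upright and still in the middle of the scale's pan (its axis within 35 mm of the centre) (horizontal distance between brass and pan_mid below 0.035 m and z of brass in the frame of pan_mid between -0.005 and 0.005 m and angle between brass's own z axis and vertical below 0.1 rad and contact force between the fingers and brass below 0.05 N and linear speed of brass below 0.02 m/s), for 0.4 s.
2. with the candlestick standing untouched on the pan, the green button is held fully down (at least 5 of its 6 mm) for 0.3 s (horizontal distance between brass and pan_mid below 0.035 m and z of brass in the frame of pan_mid between -0.005 and 0.005 m and angle between brass's own z axis and vertical below 0.1 rad and contact force between the fingers and brass below 0.05 N and value of joint print_btn above 0.005 m), for 0.3 s.
3. the green button has sprung back up (within 1 mm) with the candlestick still untouched on the pan (horizontal distance between brass and pan_mid below 0.035 m and z of brass in the frame of pan_mid between -0.005 and 0.005 m and angle between brass's own z axis and vertical below 0.1 rad and contact force between the fingers and brass below 0.05 N and value of joint print_btn below 0.001 m), for 0.1 s.
At the end, for the whole second after the job is handed in: Brass candlestick upright (0.08 rad), released, still on the tray floor (within 5 mm of it, axis within 62 mm of its centre); both buttons up and pan empty (within 1 mm); silver candlestick, mug, jar and bowl within 20 mm of their starts (z of brass in the frame of tray_in between -0.005 and 0.005 m and horizontal distance between brass and tray_in below 0.062 m and angle between brass's own z axis and vertical below 0.08 rad and contact force between the fingers and brass below 0.05 N and linear speed of brass below 0.02 m/s and value of joint each of print_btn, cancel_btn, pan below 0.001 m and distance of each of silver, mug, jar, bowl from where it was at the start of the episode below 0.02 m); the robot touches nothing.
It fails at once if the green button is pushed (over 3 mm) while the brass candlestick does not stand on the pan (value of joint print_btn above 0.003 m and not (horizontal distance between brass and pan_mid below 0.035 m and z of brass in the frame of pan_mid between -0.005 and 0.005 m and angle between brass's own z axis and vertical below 0.1 rad)).
It fails at once if the red button is pressed (over 2 mm) (value of joint cancel_btn above 0.002 m).
It fails at once if the scale's pan is overloaded (sunk over 9 mm) (value of joint pan above 0.009 m).
It fails at once if the brass candlestick is dropped (moves faster than 0.7 m/s untouched by the fingers, a fall of over 25 mm) or tipped over (leans more than 0.6 rad) ((contact force between the fingers and brass below 0.05 N and linear speed of brass above 0.7 m/s) or angle between brass's own z axis and vertical above 0.6 rad).
It fails at once if the silver candlestick, mug, jar or bowl is disturbed (moved over 20 mm) (distance of any of silver, mug, jar, bowl from where it was at the start of the episode above 0.02 m).
It also fails if it takes over 67 s, if anything falls off the work surface, if the arm or the gripper's body presses on something with over 40 N, if the wrist force passes 120 N, or if a joint passes its speed limit or range.

## Working session

There is one attempt and no reset: what is moved stays moved. The work goes in short steps, Python scripts to look and compute and a tool call to move; the robot and the scene stay as the last step left them, time stands still between calls to the robot, and variables do not carry over. Pictures are saved under pics/ and viewed, and the job is handed in when it is done.

Besides the shell and the picture viewer there is one more tool, called after ">>>" in YAML: its name, and indented under it one key for each argument. play_rows: Moves the arm, as the interface text tells. Its arguments: {"type":"object","properties":{"series":{"type":"array","items":{"type":"number"}},"jaw":{"type":"number"},"squeeze":{"type":"number"}},"required":["series"]}

```bash
mkdir -p pics; ls; python3 - <<'E'
from plant import get_state, capture
import cv2,json,numpy as np
print(get_state())
for n in ("side","top","wrist"):
    c=capture(n); cv2.imwrite(f"pics/{n}0.png",c["img"]); print(n,np.round(c["K"],1).tolist(),np.round(c["world_from_camera"],4).tolist())
E
```

```text
pics
{'time_s': 0.0, 'joints': array([ 9.32245001e+01,  2.05919251e+01,  6.32278528e-01, -1.90961408e-02,
       -7.01354778e+01, -1.65059832e+01]), 'qd': array([-0.01090134,  0.01751791,  0.14158002,  0.0226771 , -0.05891526,
        0.01910485]), 'joint_torque': array([ 1.11887985e-03, -5.82712805e+01,  2.93059409e+01,  6.99733749e+00,
        6.94596136e-03, -1.58343018e-04]), 'tcp_pos': array([0.15500259, 0.65645013, 0.22560902]), 'eef_rot': array([  5.82054087,  89.90319598, -97.46744595]), 'contact_force': array([-0.00754219,  0.32088453,  0.53118678]), 'moment': array([-0.04433963, -0.00760965, -0.01363813]), 'gripper_width': 0.08791029334519682}
side [[377.5, 0.0, 321.1], [0.0, 377.5, 197.5], [0.0, 0.0, 1.0]] [[-0.9854, -0.1375, 0.1003, 0.3662], [-0.1701, 0.7786, -0.604, 0.7287], [0.005, -0.6123, -0.7906, 0.956], [0.0, 0.0, 0.0, 1.0]]
top [[417.4, 0.0, 325.1], [0.0, 417.4, 198.3], [0.0, 0.0, 1.0]] [[-0.025, -0.985, 0.1706, 0.2813], [-0.9997, 0.0241, -0.0075, 0.0623], [0.0033, -0.1707, -0.9853, 1.3748], [0.0, 0.0, 0.0, 1.0]]
wrist [[340.9, 0.0, 316.5], [0.0, 340.9, 205.9], [0.0, 0.0, 1.0]] [[-0.23, -0.9352, -0.2694, 0.2273], [-0.9732, 0.2216, 0.0617, 0.6395], [0.002, 0.2763, -0.9611, 0.3849], [0.0, 0.0, 0.0, 1.0]]
```

View pics/side0.png

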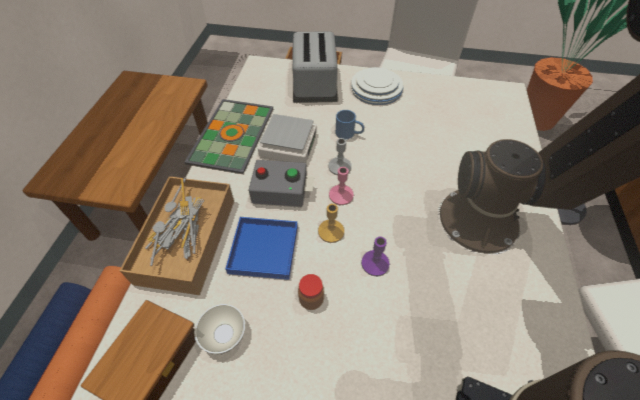

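View pics/top0.png

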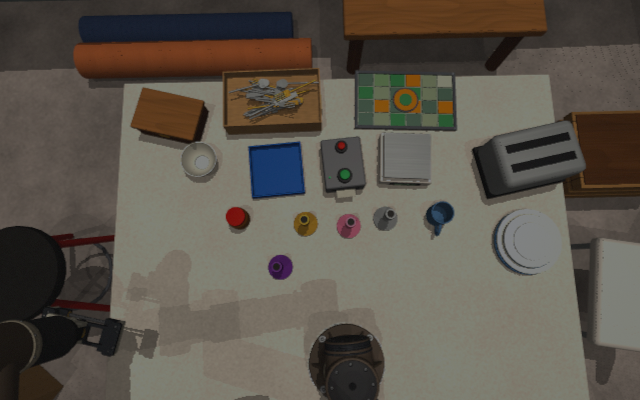

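View pics/wrist0.png

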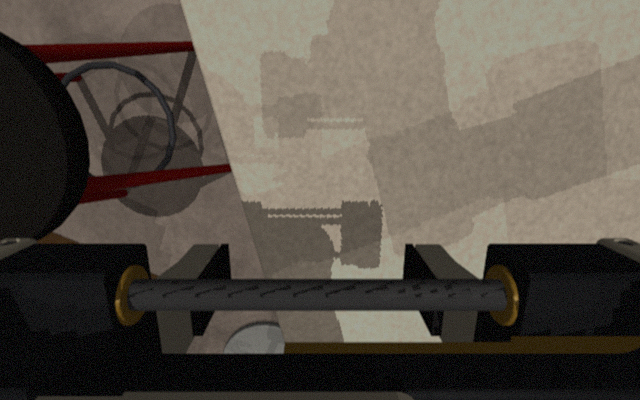

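The side and top views show everything: the brass at side (331,225)/top (305,223), the scale at side (288,137)/top (405,157), the printer's green button at side (292,174)/top (345,175), and the tray at side (263,247)/top (276,170). The wrist view shows only empty table. I'll enlarge these to measure them.

```bash
cat > h.py <<'E'
import numpy as np, cv2
from plant import get_state, capture
def ray(c,u,v,z):
    T=c["world_from_camera"];K=c["K"]
    d=T[:3,:3]@np.linalg.inv(K)@np.array([u,v,1.]);o=T[:3,3]
    return o+d*(z-o[2])/d[2]
def proj(c,p):
    T=np.linalg.inv(c["world_from_camera"]);q=c["K"]@(T[:3,:3]@np.array(p,float)+T[:3,3]);return q[:2]/q[2]
def crop(c,x0,y0,w,h,s,name):
    cv2.imwrite(name,cv2.resize(c["img"][y0:y0+h,x0:x0+w],None,fx=s,fy=s,interpolation=cv2.INTER_CUBIC))
E
python3 - <<'E'
from h import *
c=capture("side");crop(c,220,100,160,120,5,"pics/s1.png");crop(c,220,180,160,120,5,"pics/s2.png")
c=capture("top");crop(c,290,120,160,120,5,"pics/t1.png");crop(c,220,130,160,120,5,"pics/t2.png")
E
```

```text
(no output)
```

View pics/s1.png

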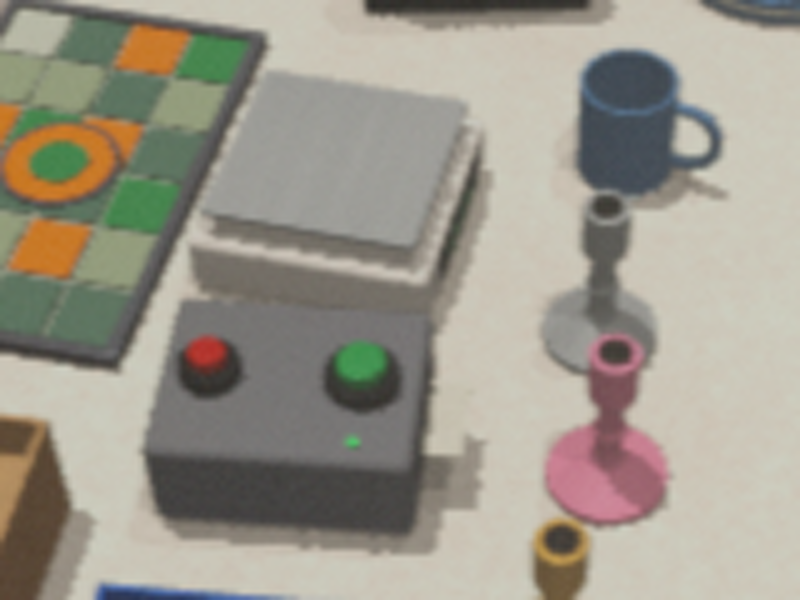

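View pics/s2.png

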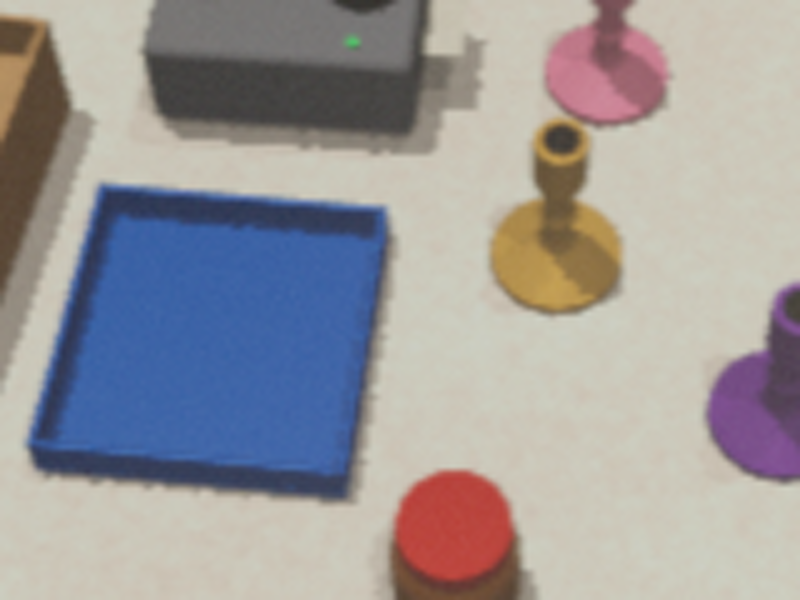

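View pics/t1.png

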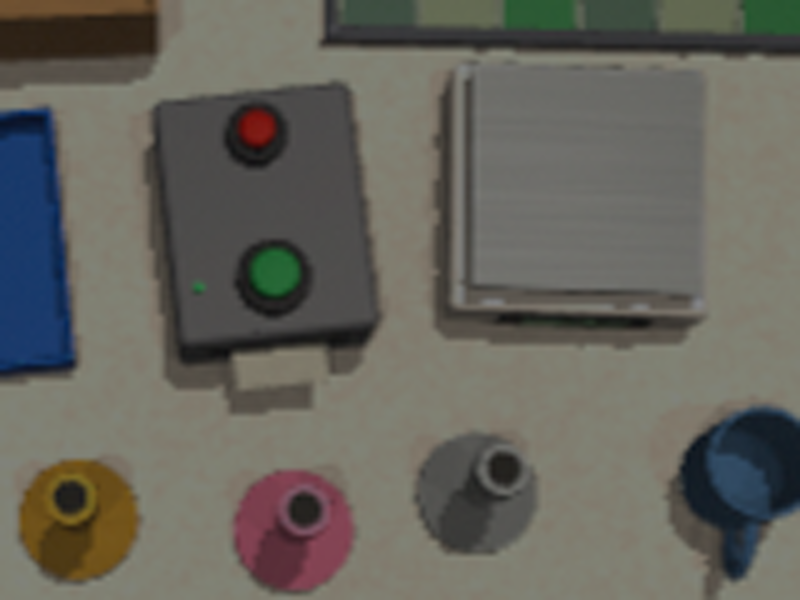

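View pics/t2.png

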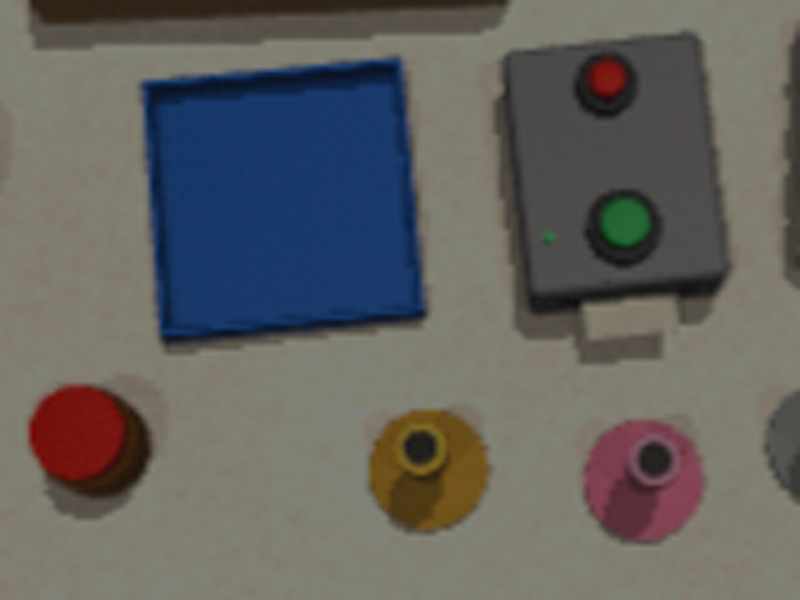

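```bash
python3 - <<'E'
from h import *
S=capture("side");T=capture("top")
f=lambda o,p:((p[0]+.5)/5-.5+o[0],(p[1]+.5)/5-.5+o[1])
def r(c,o,pts,z): return np.round(np.mean([ray(c,*f(o,p),z) for p in pts],0),4), np.round([ray(c,*f(o,p),z)[:2] for p in pts],3).tolist()
t1=(290,120);t2=(220,130);s1=(220,100);s2=(220,180)
print("panT",r(T,t1,[(472,65),(706,70),(700,297),(468,285)],.07))
print("panS",r(S,s1,[(268,72),(467,102),(410,247),(203,210)],.07))
print("grT",r(T,t1,[(275,272)],.097),"grS",r(S,s1,[(361,362)],.097))
print("redT",r(T,t1,[(257,127)],.097),"S",r(S,s1,[(207,352)],.097))
print("trayT",r(T,t2,[(145,85),(402,60),(425,315),(163,340)],.03))
print("trayS",r(S,s2,[(100,185),(387,208),(347,480),(33,445)],.03))
print("brT cup",r(T,t2,[(421,447)],.12),"foot",r(T,t2,[(429,470)],.005))
print("brS cup",r(S,s2,[(562,141)],.12))
print("silver T",r(T,t1,[(501,470)],.12),"S",r(S,s1,[(606,208)],.12))
print("pink T",r(T,t1,[(303,510)],.12),"S",r(S,s1,[(615,352)],.12))
print("jar T",r(T,t2,[(78,433)],.085),"S",r(S,s2,[(455,525)],.085))
# moment based
def blob(c,lo,hi,box,z):
    h=cv2.cvtColor(c["img"],cv2.COLOR_BGR2HSV);m=cv2.inRange(h,lo,hi);M=np.zeros_like(m);x,y,w,hh=box;M[y:y+hh,x:x+w]=m[y:y+hh,x:x+w]
    k=cv2.moments(M,True);u,v=k["m10"]/k["m00"],k["m01"]/k["m00"];return k["m00"],(u,v),np.round(ray(c,u,v,z),4)
print(blob(T,(50,120,50),(75,255,255),(335,165,22,20),.097),blob(S,(50,100,50),(75,255,255),(284,165,16,14),.097))
print(blob(T,(15,80,30),(35,255,255),(290,205,30,35),.004),)
E
```

```text
panT (array([ 0.642 , -0.2155,  0.07  ]), [[0.72, -0.145], [0.713, -0.298], [0.562, -0.284], [0.573, -0.135]])
panS (array([ 0.6433, -0.214 ,  0.07  ]), [[0.712, -0.29], [0.566, -0.284], [0.576, -0.136], [0.72, -0.146]])
grT (array([ 0.5785, -0.0106,  0.097 ]), [[0.578, -0.011]]) grS (array([ 0.5793, -0.0083,  0.097 ]), [[0.579, -0.008]])
redT (array([ 0.6732, -0.0023,  0.097 ]), [[0.673, -0.002]]) S (array([6.735e-01, 1.000e-04, 9.700e-02]), [[0.673, 0.0]])
trayT (array([0.6154, 0.2108, 0.03  ]), [[0.696, 0.303], [0.709, 0.131], [0.535, 0.119], [0.522, 0.29]])
trayS (array([0.6169, 0.2145, 0.03  ]), [[0.711, 0.135], [0.539, 0.121], [0.523, 0.297], [0.695, 0.306]])
brT cup (array([0.4367, 0.1187, 0.12  ]), [[0.437, 0.119]]) foot (array([0.4355, 0.1189, 0.005 ]), [[0.436, 0.119]])
brS cup (array([0.4367, 0.1203, 0.12  ]), [[0.437, 0.12]])
silver T (array([ 0.4467, -0.1423,  0.12  ]), [[0.447, -0.142]]) S (array([ 0.4491, -0.1428,  0.12  ]), [[0.449, -0.143]])
pink T (array([ 0.4253, -0.0213,  0.12  ]), [[0.425, -0.021]]) S (array([ 0.4269, -0.0226,  0.12  ]), [[0.427, -0.023]])
jar T (array([0.455 , 0.3334, 0.085 ]), [[0.455, 0.333]]) S (array([0.4559, 0.3367, 0.085 ]), [[0.456, 0.337]])
(78.0, (344.5, 174.0), array([ 0.5785, -0.0103,  0.097 ])) (63.0, (291.57142857142856, 172.03174603174602), array([ 0.58  , -0.0081,  0.097 ]))
(435.0, (305.40459770114944, 223.66666666666666), array([0.4354, 0.1189, 0.004 ]))
```

```bash
cat >> h.py <<'E'
from scipy.spatial.transform import Rotation as Ro
def R(s=None):
    s=s or get_state(); return Ro.from_euler('xyz',s["eef_rot"],degrees=True).as_matrix()
def to(p,s=None):
    s=s or get_state(); d=np.array(p)-s["tcp_pos"]; r=R(s); 
    print("tcp",np.round(s["tcp_pos"],4),"tool shift",np.round(r.T@d,4)); print("Rcols x,y,z",np.round(r.T,3).tolist(),"zyaw",round(np.degrees(np.arctan2(r[1,2],r[0,2])),2)); print("t",s["time_s"],"j",np.round(s["joints"],1),"F",np.round(s["contact_force"],1),"w",s["gripper_width"])
E
python3 -c "
from h import *
to([.4365,.1195,.2256])"
```

```text
tcp [0.1551 0.6568 0.2263] tool shift [0.0009 0.3974 0.4583]
Rcols x,y,z [[-0.0, -0.0, -1.0], [0.973, -0.23, 0.0], [-0.23, -0.973, 0.0]] zyaw -103.28
t 0.35 j [ 93.2  20.6   0.7  -0.  -70.1 -16.5] F [-0.1 -1.2 -0.9] w 0.08793994425588586
```

>>> play_rows:
  series: [0, 0, 0, -0.116, 0, 0, 0, -0.116, 0, 0.018, 0.034, 0, 0, 0.018, 0.034, 0, 0, 0.018, 0.034, 0]
  jaw: 100
  squeeze: 20

```text
time_s: 0.77
tcp_pos: [0.2093, 0.5537, 0.2259]
eef_rot: [-2.0, 89.9, -91.9]
contact_force: [1.2, -0.2, 0.9]
gripper_width: 0.0875
```

```bash
python3 -c "
from h import *
to([.4365,.1195,.2256])"
```

```text
tcp [0.2093 0.5537 0.2259] tool shift [0.0007 0.2267 0.4345]
Rcols x,y,z [[-0.0, -0.001, -1.0], [1.0, 0.001, -0.0], [0.001, -1.0, 0.001]] zyaw -89.93
t 0.7667 j [ 88.2  12.8 -10.2  -0.  -67.    1.9] F [ 1.2 -0.2  0.9] w 0.08749102721133296
```

>>> play_rows:
  series: [0, 0.019, 0.036, 0, 0, 0.019, 0.036, 0, 0, 0.019, 0.036, 0, 0, 0.019, 0.036, 0, 0, 0.019, 0.036, 0]

```text
time_s: 1.18
tcp_pos: [0.3046, 0.3731, 0.2268]
eef_rot: [160.5, 90.0, 70.5]
contact_force: [0.2, 1.1, 0.5]
gripper_width: 0.0879
```

>>> play_rows:
  series: [0, 0.019, 0.036, 0, 0, 0.019, 0.036, 0, 0, 0.019, 0.036, 0, 0, 0.019, 0.036, 0, 0, 0.01, 0.02, 0]

```text
time_s: 1.6
tcp_pos: [0.3908, 0.2079, 0.2269]
eef_rot: [131.2, 90.0, 41.1]
contact_force: [-0.3, 0.5, -0.0]
gripper_width: 0.0872
```

```bash
python3 -c "
from h import *
to([.4365,.1195,.2256])
c=capture('wrist');cv2.imwrite('pics/w1.png',c['img'])"
```

```text
tcp [0.3908 0.2079 0.2269] tool shift [0.0013 0.0457 0.0884]
Rcols x,y,z [[0.0, 0.0, -1.0], [1.0, -0.001, 0.0], [-0.001, -1.0, -0.0]] zyaw -90.05
t 1.6 j [ 53.7  -2.1 -27.    0.  -65.1  36.3] F [-0.3  0.5 -0. ] w 0.08722878885806819
```

View pics/w1.png

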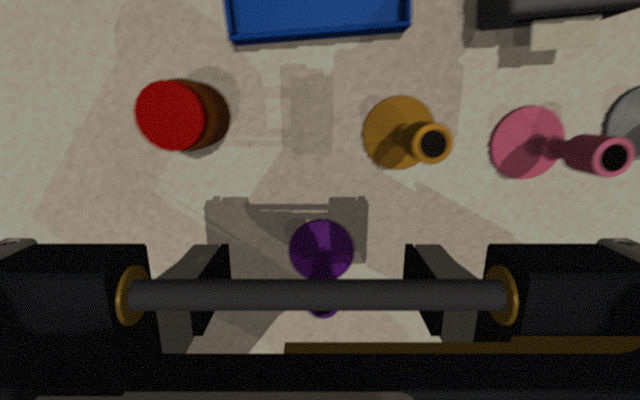

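The wrist view shows the brass cup top at about (431,144), the foot at (400,132), and the purple one beneath the fingers. I'll cross-check this against the earlier estimates.

```bash
python3 -c "
from h import *
c=capture('wrist')
print(ray(c,431,144,.12),ray(c,399,131,.004))
to([.4365,.1195,.2256])"
```

```text
[0.43861022 0.11767632 0.12      ] [0.44102035 0.11548441 0.004     ]
tcp [0.391  0.2082 0.2268] tool shift [0.0012 0.0459 0.0886]
Rcols x,y,z [[0.0, 0.0, -1.0], [1.0, -0.003, 0.0], [-0.003, -1.0, -0.0]] zyaw -90.2
t 1.7 j [ 53.7  -2.  -26.9   0.  -65.1  36.1] F [-0.   0.4 -0. ] w 0.0875152206643591
```

>>> play_rows:
  series: [0, 0.015, 0.029, 0, 0, 0.015, 0.029, 0, 0, 0.01, 0.02, 0, 0, 0.006, 0.01, 0, 0, 0, 0, 0]

```text
time_s: 2.12
tcp_pos: [0.4368, 0.1218, 0.2266]
eef_rot: [12.6, 90.0, -77.5]
contact_force: [0.5, -0.5, -0.8]
gripper_width: 0.0875
```

```bash
python3 -c "
from h import *
to([.4365,.1195,.083])
c=capture('wrist');cv2.imwrite('pics/w2.png',c['img'])"
```

```text
tcp [0.4368 0.1218 0.2266] tool shift [ 0.1436 -0.0003  0.0023]
Rcols x,y,z [[0.0, -0.0, -1.0], [1.0, -0.002, 0.0], [-0.002, -1.0, 0.0]] zyaw -90.1
t 2.1167 j [ 40.6  -0.9 -25.9   0.  -65.   49.3] F [ 0.5 -0.5 -0.8] w 0.08751429857707747
```

View pics/w2.png

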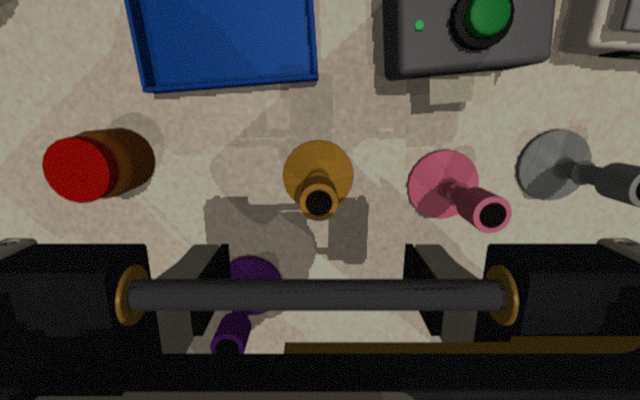

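```bash
python3 -c "
from h import *
c=capture('wrist')
print('brass',ray(c,318,203,.12),ray(c,318,175,.004),'purple',ray(c,229,345,.12))
"
```

```text
brass [0.4367356  0.12113116 0.12      ] [0.43742584 0.12062956 0.004     ] purple [0.30146557 0.20300704 0.12      ]
```

>>> play_rows:
  series: [0.03, 0, 0.0015, 0, 0.03, 0, 0, 0, 0.03, 0, 0, 0, 0.02, 0, 0, 0, 0.015, 0, 0, 0]

```text
time_s: 2.63
tcp_pos: [0.4349, 0.122, 0.0997]
eef_rot: [-59.2, 89.9, -149.1]
contact_force: [1.0, 0.6, 1.0]
gripper_width: 0.0876
```

>>> play_rows:
  series: [0.01, 0, 0, 0, 0.008, 0, 0, 0, 0, 0, 0, 0, 0, 0, 0, 0, 0, 0, 0, 0]

```text
time_s: 3.05
tcp_pos: [0.4366, 0.1222, 0.0843]
eef_rot: [122.8, 89.9, 32.8]
contact_force: [1.0, -0.1, -0.8]
gripper_width: 0.088
```

>>> play_rows:
  series: [0, 0, 0, 0, 0, 0, 0, 0, 0, 0, 0, 0, 0, 0, 0, 0, 0, 0, 0, 0]
  jaw: 0
  squeeze: 20

```text
time_s: 3.47
tcp_pos: [0.4363, 0.1215, 0.0838]
eef_rot: [131.0, 90.0, 41.0]
contact_force: [-0.2, 0.2, 0.5]
gripper_width: 0.0599
```

>>> play_rows:
  series: [0, 0, 0, 0, 0, 0, 0, 0, 0, 0, 0, 0, 0, 0, 0, 0, 0, 0, 0, 0]

```text
time_s: 3.88
tcp_pos: [0.436, 0.1213, 0.0834]
eef_rot: [-47.6, 90.0, -137.6]
contact_force: [0.5, -1.8, 1.0]
gripper_width: 0.0319
```

```bash
python3 -c "
from h import *
to([.4365,.1195,.083])
c=capture('side');crop(c,240,150,160,120,5,'pics/s3.png')"
```

```text
tcp [0.436  0.1213 0.0834] tool shift [0.0004 0.0005 0.0018]
Rcols x,y,z [[-0.0, -0.0, -1.0], [1.0, 0.0, -0.0], [0.0, -1.0, 0.0]] zyaw -89.99
t 3.8833 j [ 40.6   8.3 -37.5   0.  -44.2  49.4] F [ 0.5 -1.8  1. ] w 0.031876874440448226
```

View pics/s3.png

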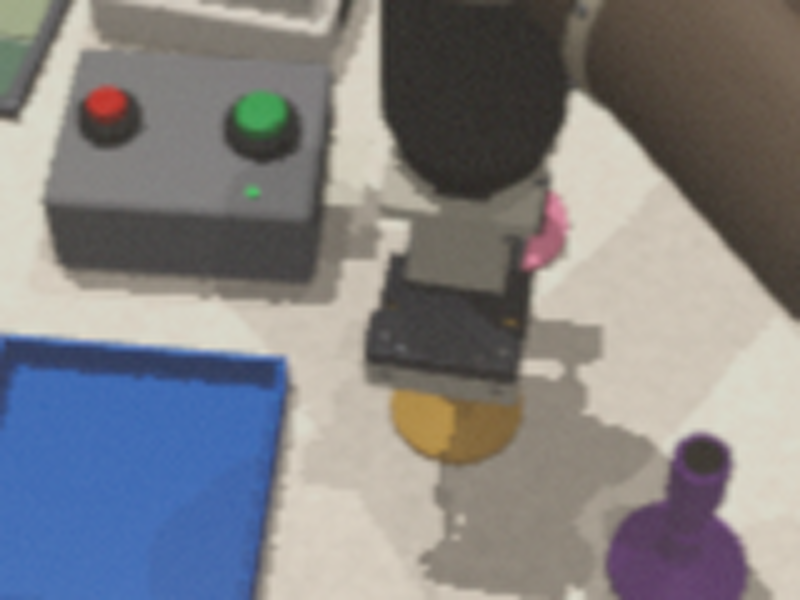

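Gripped: the opening is 31.9 mm, which matches the 32 mm cup. The side view shows the brass foot unmoved under the gripper at crop (455,410). Now I lift.

>>> play_rows:
  series: [-0.01, 0, 0, 0, -0.02, 0, 0, 0, -0.025, 0, 0, 0, -0.025, 0, 0, 0, -0.025, 0, 0, 0]
  squeeze: 25

```text
time_s: 4.35
tcp_pos: [0.4354, 0.1211, 0.189]
eef_rot: [-69.5, 89.9, -159.5]
contact_force: [0.9, -0.1, -4.1]
gripper_width: 0.0312
```

>>> play_rows:
  series: [-0.025, 0, 0, 0, -0.02, 0, 0, 0, -0.013, 0.006, 0.01, 0, 0, 0.012, 0.02, 0, 0, 0.012, 0.02, 0]

```text
time_s: 4.77
tcp_pos: [0.4663, 0.0716, 0.2472]
eef_rot: [143.5, 89.9, 53.6]
contact_force: [0.7, 0.6, -4.9]
gripper_width: 0.0314
```

```bash
python3 -c "
from h import *
to([.6427,-.2148,.25])
c=capture('side');cv2.imwrite('pics/s4.png',c['img'])"
```

```text
tcp [0.4663 0.0716 0.2472] tool shift [-0.003   0.1758  0.2867]
Rcols x,y,z [[0.001, 0.001, -1.0], [1.0, 0.002, 0.001], [0.002, -1.0, -0.001]] zyaw -89.89
t 4.7667 j [ 32.7   0.1 -22.1  -0.  -67.7  57.4] F [ 0.7  0.6 -4.9] w 0.03140879202256143
```

View pics/s4.png

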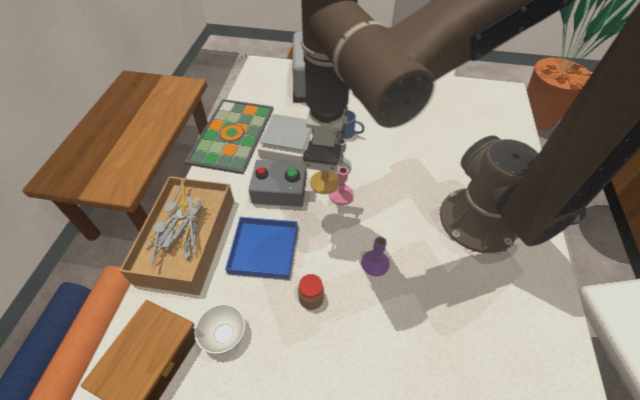

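The brass is held, about 0.16 m up, with 4.9 N of extra weight. Next I carry it to the pan.

>>> play_rows:
  series: [0, 0.0135, 0.022, 0, 0, 0.0135, 0.022, 0, 0, 0.0135, 0.022, 0, 0, 0.0135, 0.022, 0, 0, 0.0135, 0.022, 0]

```text
time_s: 5.23
tcp_pos: [0.5336, -0.0395, 0.2457]
eef_rot: [-98.7, 89.9, 171.3]
contact_force: [0.7, -0.4, -3.1]
gripper_width: 0.0316
```

>>> play_rows:
  series: [0, 0.0135, 0.022, 0, 0, 0.0135, 0.022, 0, 0, 0.0135, 0.022, 0, 0, 0.0135, 0.022, 0, 0, 0.0135, 0.022, 0]

```text
time_s: 5.65
tcp_pos: [0.6012, -0.1495, 0.2453]
eef_rot: [-106.6, 89.9, 163.4]
contact_force: [-0.2, 1.1, -3.4]
gripper_width: 0.0314
```

>>> play_rows:
  series: [0, 0.0135, 0.022, 0, 0, 0.0125, 0.02, 0, 0, 0.008, 0.013, 0, 0, 0.004, 0.006, 0, 0, 0, 0, 0]

```text
time_s: 6.07
tcp_pos: [0.6392, -0.2105, 0.2447]
eef_rot: [-99.1, 89.8, 170.9]
contact_force: [0.7, 0.6, -4.3]
gripper_width: 0.0317
```

```bash
python3 -c "
from h import *
to([.6427,-.2148,.1534])
for n in ('side','top','wrist'):
  c=capture(n);cv2.imwrite('pics/%s5.png'%n,c['img'])
  if n=='side': crop(c,220,70,160,120,5,'pics/s5.png')"
```

```text
tcp [ 0.6392 -0.2105  0.2447] tool shift [0.0913 0.0037 0.0043]
Rcols x,y,z [[-0.003, 0.0, -1.0], [1.0, -0.001, -0.003], [-0.002, -1.0, -0.0]] zyaw -90.09
t 6.0667 j [ -1.7  19.9   2.1  -0.  -72.4  91.6] F [ 0.7  0.6 -4.3] w 0.031688519356633346
```

View pics/s5.png

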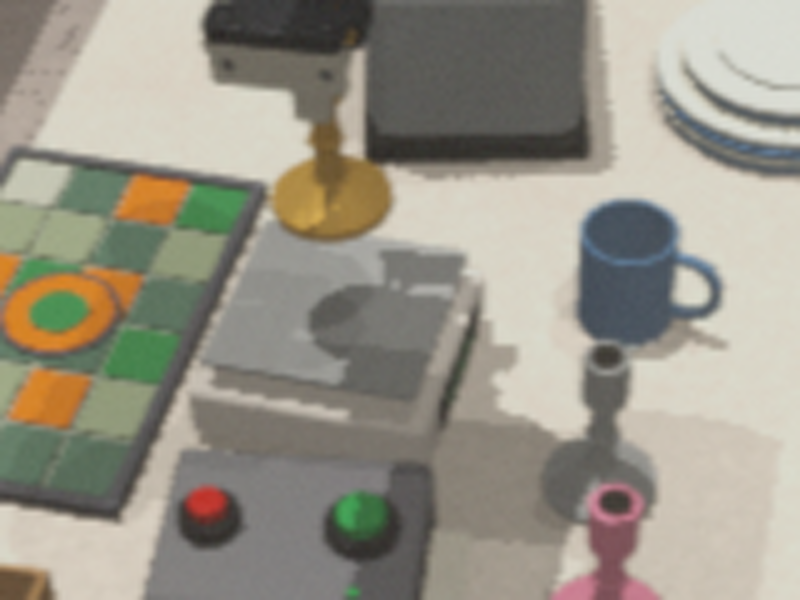

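View pics/wrist5.png

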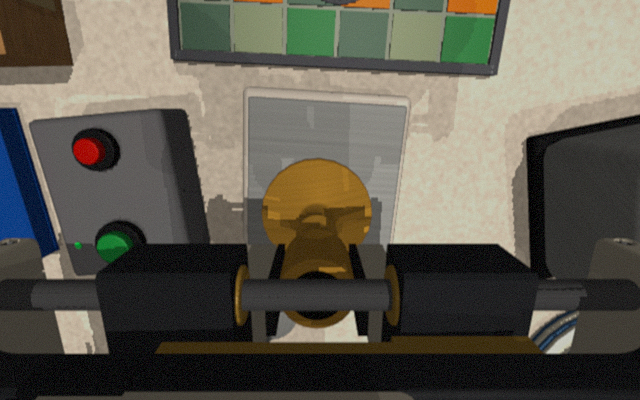

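```bash
python3 -c "
from h import *
c=capture('side')
print(proj(c,[.6392,-.2105,.165]), ((332.5)/5-.5+220,(200.5)/5-.5+70))"
```

```text
[286.08690711 109.40753123] (286.0, 109.6)
```

>>> play_rows:
  series: [0.01, 0.002, 0.002, 0, 0.02, 0.002, 0.002, 0, 0.02, 0, 0, 0, 0.02, 0, 0, 0, 0.01, 0, 0, 0]

```text
time_s: 6.68
tcp_pos: [0.6417, -0.2125, 0.1634]
eef_rot: [-108.6, 89.8, 161.4]
contact_force: [-0.4, 0.8, -5.1]
gripper_width: 0.0315
```

```bash
python3 -c "
from h import *
to([.6427,-.2148,.1534])"
```

```text
tcp [ 0.6417 -0.2125  0.1634] tool shift [0.01   0.001  0.0023]
Rcols x,y,z [[-0.003, 0.001, -1.0], [1.0, 0.0, -0.003], [0.0, -1.0, -0.001]] zyaw -89.98
t 6.6833 j [ -1.9  23.2  -3.8  -0.1 -63.2  91.9] F [-0.4  0.8 -5.1] w 0.03149618686983778
```

>>> play_rows:
  series: [0.001, 0, 0.001, 0, 0.0015, 0, 0.001, 0, 0.0015, 0, 0, 0, 0.0015, 0, 0, 0, 0, 0, 0, 0]

```text
time_s: 7.1
tcp_pos: [0.6437, -0.2155, 0.1619]
eef_rot: [87.2, 89.9, -2.8]
contact_force: [0.3, 0.1, -3.8]
gripper_width: 0.0311
```

>>> play_rows:
  series: [0.001, 0, 0, 0, 0.001, 0, 0, 0, 0, 0, 0, 0, 0, 0, 0, 0, 0, 0, 0, 0]

```text
time_s: 7.52
tcp_pos: [0.6433, -0.2155, 0.1592]
eef_rot: [83.5, 90.0, -6.5]
contact_force: [-0.0, 0.3, -3.7]
gripper_width: 0.0316
```

>>> play_rows:
  series: [0.001, 0, 0, 0, 0.001, 0, 0, 0, 0.001, 0, 0, 0, 0.001, 0, 0, 0, 0, 0, 0, 0]

```text
time_s: 7.93
tcp_pos: [0.6431, -0.2155, 0.1547]
eef_rot: [-98.8, 90.0, 171.2]
contact_force: [0.5, 1.0, -3.4]
gripper_width: 0.0314
```

>>> play_rows:
  series: [0.001, 0, 0, 0, 0, 0, 0, 0, 0.001, 0, 0, 0, 0, 0, 0, 0, 0, 0, 0, 0]

```text
time_s: 8.35
tcp_pos: [0.6433, -0.2155, 0.1533]
eef_rot: [53.8, 90.0, -36.2]
contact_force: [-0.4, -1.3, -2.3]
gripper_width: 0.0311
```

```bash
python3 -c "
from h import *
to([.6427,-.2148,.1516])
c=capture('side');crop(c,220,70,160,120,5,'pics/s6.png')"
```

```text
tcp [ 0.6433 -0.2155  0.1533] tool shift [ 0.0017 -0.0006 -0.0007]
Rcols x,y,z [[0.0, -0.0, -1.0], [1.0, 0.0, 0.0], [0.0, -1.0, 0.0]] zyaw -89.99
t 8.35 j [ -2.1  23.7  -4.4   0.  -61.9  92.1] F [-0.4 -1.3 -2.3] w 0.03109793890690954
```

View pics/s6.png

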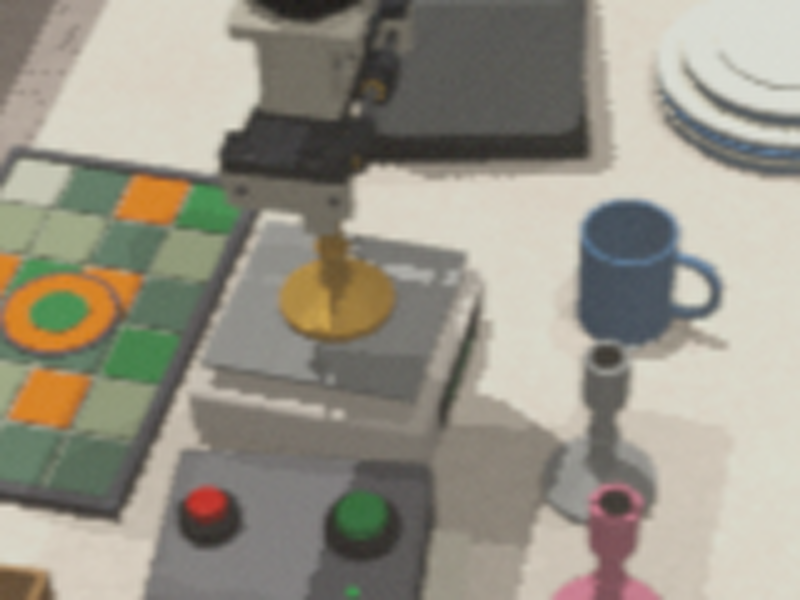

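>>> play_rows:
  series: [0.0005, 0, 0, 0, 0.0005, 0, 0, 0, 0, 0, 0, 0, 0, 0, 0, 0, 0, 0, 0, 0]

```text
time_s: 8.82
tcp_pos: [0.6433, -0.2155, 0.1523]
eef_rot: [64.9, 90.0, -25.1]
contact_force: [-1.3, -0.4, 0.2]
gripper_width: 0.0312
```

>>> play_rows:
  series: [0.0005, 0, 0, 0, 0.0005, 0, 0, 0, 0, 0, 0, 0, 0, 0, 0, 0, 0, 0, 0, 0]

```text
time_s: 9.23
tcp_pos: [0.6433, -0.2155, 0.1513]
eef_rot: [63.4, 90.0, -26.6]
contact_force: [-2.3, 0.6, 2.2]
gripper_width: 0.0315
```

>>> play_rows:
  series: [-0.0005, 0, 0, 0, 0, 0, 0, 0, 0, 0, 0, 0, 0, 0, 0, 0, 0, 0, 0, 0]

```text
time_s: 9.65
tcp_pos: [0.6433, -0.2155, 0.1516]
eef_rot: [92.6, 90.0, 2.6]
contact_force: [-1.7, -0.5, 1.8]
gripper_width: 0.0316
```

>>> play_rows:
  series: [0, 0, 0, 0, 0, 0, 0, 0, 0, 0, 0, 0, 0, 0, 0, 0, 0, 0, 0, 0]
  jaw: 80

```text
time_s: 10.07
tcp_pos: [0.6434, -0.2154, 0.1515]
eef_rot: [98.2, 90.0, 8.2]
contact_force: [-0.6, 0.1, 0.5]
gripper_width: 0.0593
```

>>> play_rows:
  series: [0, 0, 0, 0, 0, 0, 0, 0, 0, 0, 0, 0, 0, 0, 0, 0, 0, 0, 0, 0]

```text
time_s: 10.48
tcp_pos: [0.6433, -0.2155, 0.1516]
eef_rot: [68.6, 90.0, -21.4]
contact_force: [0.6, -0.8, -0.1]
gripper_width: 0.0702
```

```bash
python3 -c "
from h import *
to([.6427,-.2148,.25])
c=capture('side');crop(c,220,70,160,120,5,'pics/s7.png')"
```

```text
tcp [ 0.6433 -0.2155  0.1516] tool shift [-0.0984 -0.0006 -0.0007]
Rcols x,y,z [[0.0, -0.0, -1.0], [1.0, 0.0, 0.0], [0.0, -1.0, 0.0]] zyaw -89.99
t 10.4833 j [ -2.1  23.8  -4.5   0.  -61.7  92.1] F [ 0.6 -0.8 -0.1] w 0.07017935374753034
```

View pics/s7.png

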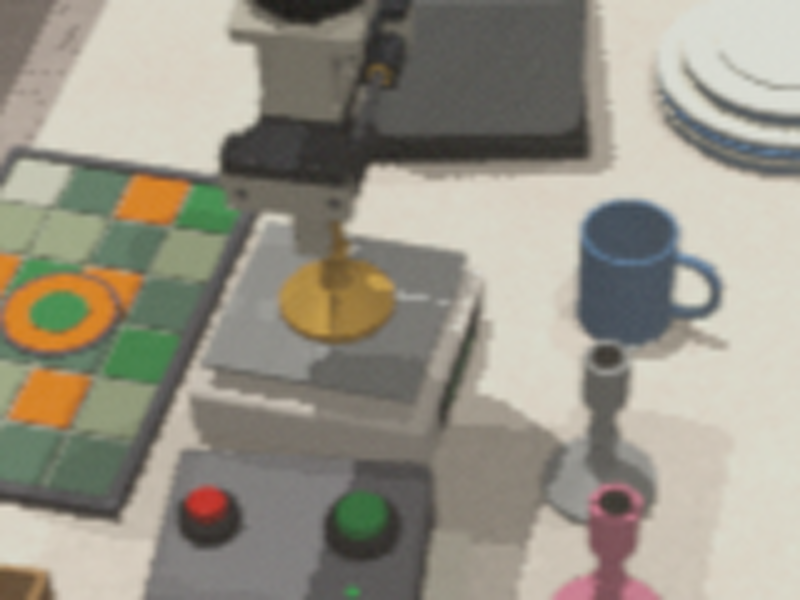

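The brass stands upright on the pan, with its foot at crop (337,298) and the fingers open. Now I raise the arm and move to the button.

>>> play_rows:
  series: [-0.01, 0, 0, 0, -0.02, 0, 0, 0, -0.025, 0, 0, 0, -0.025, 0, 0, 0, -0.02, 0, 0, 0]

```text
time_s: 10.95
tcp_pos: [0.6436, -0.2158, 0.2546]
eef_rot: [70.0, 89.9, -20.0]
contact_force: [0.8, 0.1, 0.9]
gripper_width: 0.0703
```

>>> play_rows:
  series: [0, -0.008, -0.025, 0, 0, -0.01, -0.033, 0, 0, -0.01, -0.033, 0, 0, -0.01, -0.033, 0, 0, -0.01, -0.033, 0]

```text
time_s: 11.37
tcp_pos: [0.5946, -0.0574, 0.2526]
eef_rot: [93.7, 89.9, 3.7]
contact_force: [0.8, 0.4, -0.7]
gripper_width: 0.0705
```

>>> play_rows:
  series: [0, -0.008, -0.025, 0, 0, -0.005, -0.015, 0, 0, -0.002, -0.005, 0, 0, 0, 0, 0, 0, 0, 0, 0]
  jaw: 0

```text
time_s: 11.78
tcp_pos: [0.5805, -0.0136, 0.2522]
eef_rot: [89.7, 90.0, -0.3]
contact_force: [0.9, -0.5, -0.0]
gripper_width: 0.0422
```

```bash
python3 -c "
from h import *
to([.579,-.0093,.105])
for n in ('side','top','wrist'):
  c=capture(n);cv2.imwrite('pics/%s8.png'%n,c['img'])
  if n=='side': crop(c,220,70,160,120,5,'pics/s8.png')"
```

```text
tcp [ 0.5805 -0.0136  0.2522] tool shift [ 0.1472 -0.0016 -0.0043]
Rcols x,y,z [[0.001, -0.0, -1.0], [1.0, 0.001, 0.001], [0.001, -1.0, 0.0]] zyaw -89.95
t 11.7833 j [ 18.   10.8  -9.4   0.  -69.8  72.1] F [ 0.9 -0.5 -0. ] w 0.042230853341001566
```

View pics/s8.png

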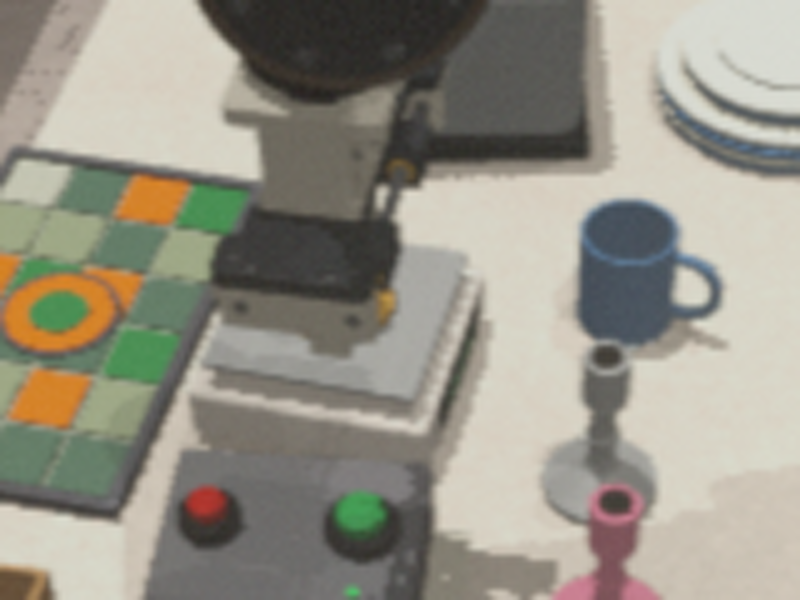

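View pics/wrist8.png

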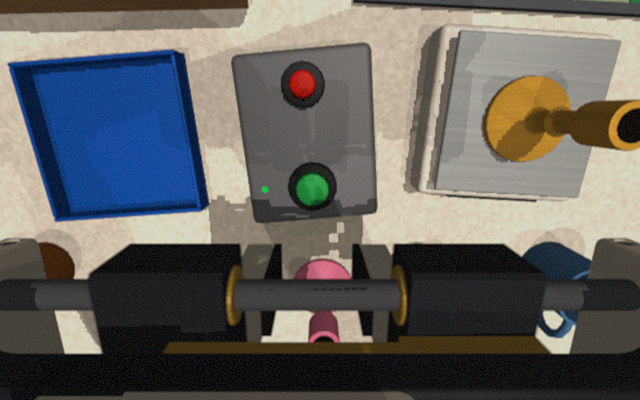

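The wrist view shows the brass standing on the pan with its foot at (529,117), the green button at (312,189), and the red at (302,85). I'll check positions.

```bash
python3 -c "
from h import *
c=capture('wrist')
print('green',ray(c,312,189,.097),'red',ray(c,302,85,.097),'foot',ray(c,529,118,.072),'pan',np.mean([ray(c,*p,.068) for p in [(460,29),(621,41),(579,199),(433,190)]],0))
print('tray',np.mean([ray(c,*p,.03) for p in [(10,64),(179,51),(208,208),(55,220)]],0))
to([.579,-.0095,.105])"
```

```text
green [ 0.58108938 -0.01050337  0.097     ] red [ 0.67379324 -0.00226399  0.097     ] foot [ 0.64506557 -0.21937068  0.072     ] pan [ 0.64329608 -0.21572287  0.068     ]
tray [0.62022369 0.2084019  0.03      ]
tcp [ 0.5804 -0.0144  0.2514] tool shift [ 0.1464 -0.0014 -0.005 ]
Rcols x,y,z [[-0.0, -0.0, -1.0], [1.0, -0.001, -0.0], [-0.001, -1.0, 0.0]] zyaw -90.06
t 11.9833 j [ 17.9  10.8  -9.4   0.  -69.8  72.1] F [-0.   0.1  0. ] w 0.026541825297741867
```

>>> play_rows:
  series: [0.02, -0.001, -0.004, 0, 0.03, 0, 0, 0, 0.03, 0, 0, 0, 0.03, 0, 0, 0, 0.02, 0, 0, 0]

```text
time_s: 12.4
tcp_pos: [0.578, -0.0106, 0.1186]
eef_rot: [-81.9, 89.8, -171.9]
contact_force: [-0.2, -0.1, -0.3]
gripper_width: 0.0006
```

>>> play_rows:
  series: [0.01, 0, 0, 0, 0, 0, 0, 0, 0, 0, 0, 0, 0, 0, 0, 0, 0, 0, 0, 0]

```text
time_s: 12.82
tcp_pos: [0.5804, -0.0094, 0.1132]
eef_rot: [101.8, 89.8, 11.8]
contact_force: [0.1, -0.1, -0.6]
gripper_width: 0.0002
```

```bash
python3 -c "
from h import *
to([.579,-.0095,.097])
c=capture('side');crop(c,220,70,160,120,5,'pics/s9.png')"
```

```text
tcp [ 0.5804 -0.0094  0.1132] tool shift [ 0.0162 -0.0014  0.0001]
Rcols x,y,z [[0.003, 0.001, -1.0], [1.0, 0.0, 0.003], [0.0, -1.0, -0.001]] zyaw -89.99
t 12.8167 j [ 18.4  17.3 -20.2   0.  -52.4  71.6] F [ 0.1 -0.1 -0.6] w 0.00019592203765589938
```

View pics/s9.png

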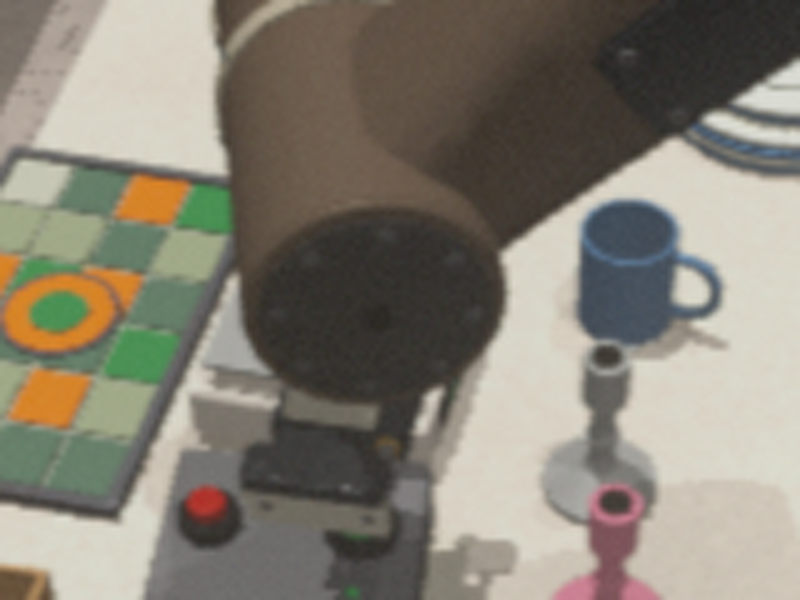

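The closed fingertips are over the green button, about 16 mm up, and well clear of the red.

>>> play_rows:
  series: [0.005, 0, 0, 0, 0.004, 0, 0, 0, 0.002, 0, 0, 0, 0, 0, 0, 0, 0, 0, 0, 0]

```text
time_s: 13.28
tcp_pos: [0.5791, -0.0095, 0.1003]
eef_rot: [-66.9, 90.0, -156.9]
contact_force: [-0.0, -0.7, 0.6]
gripper_width: 0.0007
```

>>> play_rows:
  series: [0.001, 0, 0, 0, 0, 0, 0, 0, 0, 0, 0, 0, 0, 0, 0, 0, 0, 0, 0, 0]

```text
time_s: 13.7
tcp_pos: [0.5793, -0.0095, 0.0996]
eef_rot: [96.6, 90.0, 6.6]
contact_force: [-0.3, -0.7, -0.6]
gripper_width: 0.0006
```

>>> play_rows:
  series: [0.003, 0, 0, 0, 0.003, 0, 0, 0, 0.003, 0, 0, 0, 0, 0, 0, 0, 0, 0, 0, 0]

```text
time_s: 14.12
tcp_pos: [0.5797, -0.0094, 0.0913]
eef_rot: [85.4, 89.9, -4.5]
contact_force: [-1.8, -0.7, 8.7]
gripper_width: 0.0006
```

>>> play_rows:
  series: [0.001, 0, 0, 0, 0, 0, 0, 0, 0, 0, 0, 0, 0, 0, 0, 0, 0, 0, 0, 0]

```text
time_s: 14.53
tcp_pos: [0.5797, -0.0094, 0.0911]
eef_rot: [86.3, 89.9, -3.7]
contact_force: [-4.4, 1.1, 15.1]
gripper_width: 0.0007
```

>>> play_rows:
  series: [0, 0, 0, 0, 0, 0, 0, 0, -0.005, 0, 0, 0, -0.01, 0, 0, 0, -0.015, 0, 0, 0]

```text
time_s: 14.95
tcp_pos: [0.578, -0.0097, 0.1187]
eef_rot: [-80.4, 89.8, -170.4]
contact_force: [-0.1, -0.7, -0.4]
gripper_width: 0.0007
```

>>> play_rows:
  series: [-0.03, 0, 0, 0, -0.03, 0, 0, 0, -0.03, 0, 0, 0, -0.03, 0, 0, 0, -0.02, 0, 0, 0]

```text
time_s: 15.37
tcp_pos: [0.5796, -0.0096, 0.2629]
eef_rot: [96.1, 89.8, 6.1]
contact_force: [1.2, 0.1, 0.6]
gripper_width: 0.0007
```

```bash
python3 -c "
from h import *
to([.643,-.2155,.26])
c=capture('wrist');cv2.imwrite('pics/w10.png',c['img'])"
```

```text
tcp [ 0.5796 -0.0096  0.2629] tool shift [0.003  0.0633 0.2059]
Rcols x,y,z [[0.003, 0.0, -1.0], [1.0, 0.0, 0.003], [0.0, -1.0, -0.0]] zyaw -89.98
t 15.3667 j [ 18.4  10.3  -8.6   0.  -71.   71.6] F [1.2 0.1 0.6] w 0.0006973412557306413
```

View pics/w10.png

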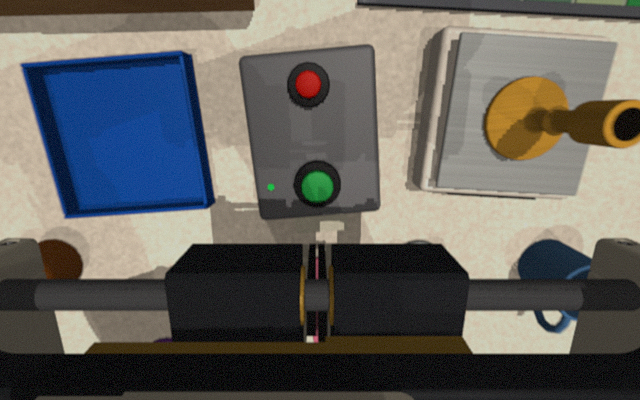

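The button looks up again, with the green cap at (317,187), and the brass still stands on the pan with its foot at (527,117). I go back for it with the jaws open.

>>> play_rows:
  series: [0, 0.009, 0.028, 0, 0, 0.0105, 0.034, 0, 0, 0.0105, 0.034, 0, 0, 0.0105, 0.034, 0, 0, 0.0105, 0.034, 0]
  jaw: 100

```text
time_s: 15.83
tcp_pos: [0.6302, -0.1749, 0.2593]
eef_rot: [-114.5, 90.0, 155.6]
contact_force: [1.3, 1.0, 0.5]
gripper_width: 0.0282
```

>>> play_rows:
  series: [0, 0.007, 0.022, 0, 0, 0.004, 0.014, 0, 0, 0.002, 0.005, 0, 0, 0, 0, 0, 0, 0, 0, 0]

```text
time_s: 16.25
tcp_pos: [0.643, -0.2139, 0.2593]
eef_rot: [-121.9, 90.0, 148.1]
contact_force: [-0.3, -0.1, 0.2]
gripper_width: 0.0614
```

```bash
python3 -c "
from h import *
to([.6433,-.2155,.1516])
c=capture('wrist');cv2.imwrite('pics/w11.png',c['img'])"
```

```text
tcp [ 0.643  -0.2139  0.2593] tool shift [0.1077 0.0004 0.0017]
Rcols x,y,z [[-0.001, 0.0, -1.0], [1.0, 0.0, -0.001], [0.0, -1.0, -0.0]] zyaw -90.0
t 16.25 j [ -2.   19.9   3.9  -0.  -74.1  92. ] F [-0.3 -0.1  0.2] w 0.061435040595246064
```

View pics/w11.png

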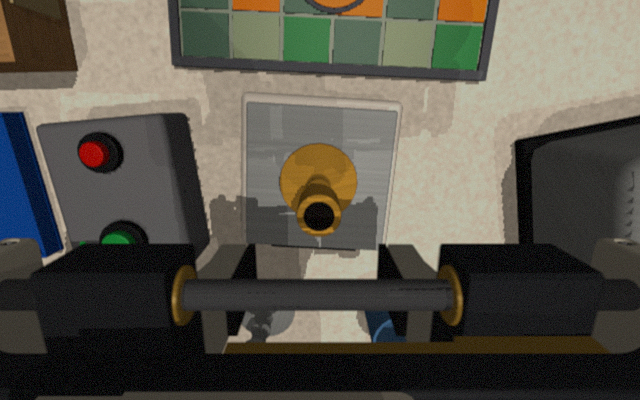

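The cup at (319,215) is centred between the fingers, which are still opening. Now I descend.

>>> play_rows:
  series: [0, 0, 0.0015, 0, 0.01, 0, 0, 0, 0.02, 0, 0, 0, 0.02, 0, 0, 0, 0.02, 0, 0, 0]

```text
time_s: 16.72
tcp_pos: [0.6431, -0.215, 0.1886]
eef_rot: [112.1, 90.0, 22.2]
contact_force: [0.5, 0.0, -0.5]
gripper_width: 0.0871
```

>>> play_rows:
  series: [0.015, 0, 0, 0, 0.01, 0, 0, 0, 0.007, 0, 0, 0, 0.003, 0, 0, 0, 0, 0, 0, 0]

```text
time_s: 17.13
tcp_pos: [0.6432, -0.2157, 0.1542]
eef_rot: [-89.8, 90.0, -179.8]
contact_force: [-0.5, 0.3, 0.2]
gripper_width: 0.0877
```

>>> play_rows:
  series: [0.001, 0, 0, 0, 0, 0, 0, 0, 0, 0, 0, 0, 0, 0, 0, 0, 0, 0, 0, 0]

```text
time_s: 17.55
tcp_pos: [0.6435, -0.2161, 0.1541]
eef_rot: [82.7, 90.0, -7.3]
contact_force: [-0.2, -0.0, 0.2]
gripper_width: 0.0875
```

>>> play_rows:
  series: [0.002, 0, 0, 0, 0, 0, 0, 0, 0, 0, 0, 0, 0, 0, 0, 0, 0, 0, 0, 0]
  jaw: 0
  squeeze: 25

```text
time_s: 17.97
tcp_pos: [0.6433, -0.216, 0.1515]
eef_rot: [-88.3, 90.0, -178.2]
contact_force: [1.0, -0.7, -0.4]
gripper_width: 0.0599
```

>>> play_rows:
  series: [0, 0, 0, 0, 0, 0, 0, 0, 0, 0, 0, 0, 0, 0, 0, 0, 0, 0, 0, 0]

```text
time_s: 18.38
tcp_pos: [0.6433, -0.2158, 0.1515]
eef_rot: [172.9, 90.0, 82.9]
contact_force: [-0.9, 0.7, 1.0]
gripper_width: 0.0313
```

>>> play_rows:
  series: [0, 0, 0, 0, 0, 0, 0, 0, -0.002, 0, 0, 0, -0.004, 0, 0, 0, -0.006, 0, 0, 0]

```text
time_s: 18.8
tcp_pos: [0.6424, -0.2159, 0.1627]
eef_rot: [-99.7, 89.9, 170.3]
contact_force: [-0.1, 0.1, -4.0]
gripper_width: 0.0313
```

>>> play_rows:
  series: [-0.015, 0, 0, 0, -0.02, 0, 0, 0, -0.02, 0, 0, 0, -0.02, 0, 0, 0, -0.012, 0, -0.008, 0]

```text
time_s: 19.22
tcp_pos: [0.6436, -0.2092, 0.2533]
eef_rot: [63.8, 89.9, -26.2]
contact_force: [0.4, -1.1, -3.0]
gripper_width: 0.0314
```

>>> play_rows:
  series: [0, -0.001, -0.016, 0, 0, -0.002, -0.024, 0, 0, -0.002, -0.028, 0, 0, -0.002, -0.028, 0, 0, -0.002, -0.028, 0]

```text
time_s: 19.63
tcp_pos: [0.6331, -0.0818, 0.2494]
eef_rot: [-105.1, 89.9, 164.9]
contact_force: [0.4, 0.9, -2.8]
gripper_width: 0.0317
```

>>> play_rows:
  series: [0, -0.002, -0.028, 0, 0, -0.002, -0.028, 0, 0, -0.002, -0.028, 0, 0, -0.002, -0.028, 0, 0, -0.002, -0.028, 0]

```text
time_s: 20.05
tcp_pos: [0.6228, 0.0583, 0.2495]
eef_rot: [-92.1, 89.9, 177.9]
contact_force: [-0.2, -1.1, -3.9]
gripper_width: 0.0315
```

>>> play_rows:
  series: [0, -0.002, -0.028, 0, 0, -0.002, -0.028, 0, 0, -0.001, -0.028, 0, 0, 0, -0.024, 0, 0, 0, -0.016, 0]

```text
time_s: 20.47
tcp_pos: [0.6178, 0.1831, 0.2494]
eef_rot: [-90.2, 89.9, 179.9]
contact_force: [0.1, 0.1, -3.8]
gripper_width: 0.0312
```

```bash
python3 -c "
from h import *
to([.617,.2115,.0884])
c=capture('side');cv2.imwrite('pics/side12.png',c['img'])"
```

```text
tcp [0.6178 0.1831 0.2494] tool shift [ 0.161  -0.0005 -0.0284]
Rcols x,y,z [[-0.002, 0.0, -1.0], [1.0, 0.002, -0.002], [0.002, -1.0, -0.0]] zyaw -89.89
t 20.4667 j [ 33.8  17.   -1.4  -0.1 -71.7  56.3] F [ 0.1  0.1 -3.8] w 0.03122253685312559
```

View pics/side12.png

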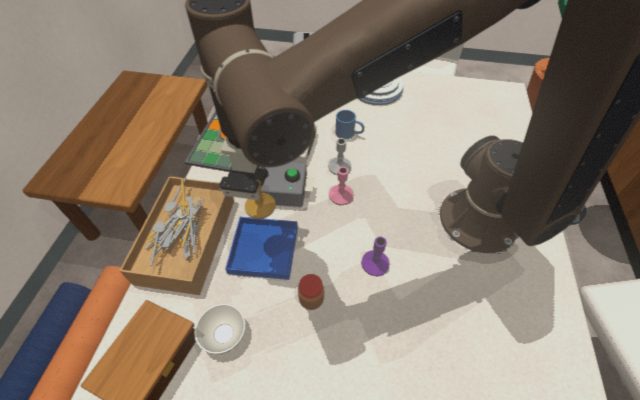

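The brass hangs upright at (260,205), on its way over the tray. I finish the traverse and descend.

>>> play_rows:
  series: [0, 0, -0.014, 0, 0, 0, -0.008, 0, 0, 0, -0.003, 0, 0.01, 0, 0, 0, 0.02, 0, 0, 0]

```text
time_s: 20.93
tcp_pos: [0.6205, 0.2053, 0.2224]
eef_rot: [114.0, 89.7, 24.0]
contact_force: [0.5, 0.8, -3.5]
gripper_width: 0.0318
```

>>> play_rows:
  series: [0.025, 0, 0, 0, 0.025, 0, 0, 0, 0.025, 0, 0, 0, 0.02, 0, 0, 0, 0.012, 0, 0, 0]

```text
time_s: 21.35
tcp_pos: [0.6176, 0.2033, 0.1102]
eef_rot: [-63.7, 89.8, -153.8]
contact_force: [0.1, -0.7, -4.0]
gripper_width: 0.0313
```

>>> play_rows:
  series: [0.006, 0, 0, 0, 0.003, 0, 0, 0, 0, 0, 0, 0, 0, 0, 0, 0, 0, 0, 0, 0]

```text
time_s: 21.77
tcp_pos: [0.6199, 0.2054, 0.1059]
eef_rot: [117.5, 89.9, 27.5]
contact_force: [0.3, -0.4, -3.2]
gripper_width: 0.0311
```

```bash
python3 -c "
from h import *
to([.617,.2115,.0884])
c=capture('side');crop(c,200,180,160,120,5,'pics/s13.png')"
```

```text
tcp [0.6199 0.2054 0.1059] tool shift [ 0.0175 -0.003  -0.0061]
Rcols x,y,z [[0.002, 0.001, -1.0], [1.0, 0.0, 0.002], [0.0, -1.0, -0.001]] zyaw -89.98
t 21.7667 j [ 35.4  23.8 -11.1   0.  -55.   54.6] F [ 0.3 -0.4 -3.2] w 0.03113488886444943
```

View pics/s13.png

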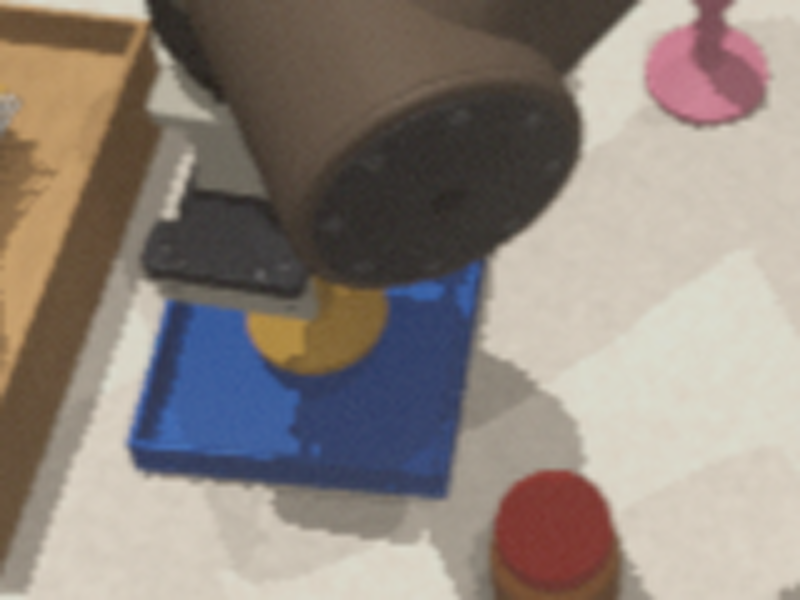

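The brass is inside the tray and near its centre. Now the slow lowering.

>>> play_rows:
  series: [0.003, -0.002, -0.003, 0, 0.003, 0, -0.002, 0, 0.003, 0, 0, 0, 0.002, 0, 0, 0, 0, 0, 0, 0]

```text
time_s: 22.23
tcp_pos: [0.6167, 0.2099, 0.0928]
eef_rot: [-59.8, 89.9, -149.8]
contact_force: [-0.6, -0.6, -3.6]
gripper_width: 0.0313
```

>>> play_rows:
  series: [0.001, 0, 0, 0, 0.001, 0, 0, 0, 0.001, 0, 0, 0, 0, 0, 0, 0, 0, 0, 0, 0]

```text
time_s: 22.65
tcp_pos: [0.6172, 0.2099, 0.0905]
eef_rot: [-53.2, 90.0, -143.2]
contact_force: [0.3, -0.2, -3.2]
gripper_width: 0.0311
```

>>> play_rows:
  series: [0, 0, 0, 0, 0, 0, 0, 0, 0, 0, 0, 0, 0, 0, 0, 0, 0, 0, 0, 0]

```text
time_s: 23.07
tcp_pos: [0.6172, 0.2101, 0.0906]
eef_rot: [131.5, 90.0, 41.5]
contact_force: [-0.3, -0.6, -4.0]
gripper_width: 0.0315
```

>>> play_rows:
  series: [0.001, 0, 0, 0, 0, 0, 0, 0, 0.001, 0, 0, 0, 0, 0, 0, 0, 0, 0, 0, 0]

```text
time_s: 23.48
tcp_pos: [0.6171, 0.21, 0.0884]
eef_rot: [-54.5, 90.0, -144.5]
contact_force: [0.3, 0.0, -3.1]
gripper_width: 0.0312
```

>>> play_rows:
  series: [0.0005, 0, 0, 0, 0, 0, 0, 0, 0, 0, 0, 0, 0, 0, 0, 0, 0, 0, 0, 0]

```text
time_s: 23.9
tcp_pos: [0.6173, 0.2101, 0.0882]
eef_rot: [118.8, 90.0, 28.8]
contact_force: [0.3, -0.2, -3.2]
gripper_width: 0.0318
```

>>> play_rows:
  series: [0.0005, 0, 0, 0, 0, 0, 0, 0, 0, 0, 0, 0, 0, 0, 0, 0, 0, 0, 0, 0]

```text
time_s: 24.32
tcp_pos: [0.6174, 0.2102, 0.0881]
eef_rot: [111.6, 90.0, 21.6]
contact_force: [-1.4, 0.4, 3.8]
gripper_width: 0.0315
```

>>> play_rows:
  series: [0.0005, 0, 0, 0, 0, 0, 0, 0, 0, 0, 0, 0, 0, 0, 0, 0, 0, 0, 0, 0]

```text
time_s: 24.73
tcp_pos: [0.6175, 0.2102, 0.0881]
eef_rot: [109.9, 89.9, 19.9]
contact_force: [-3.6, -0.0, 7.3]
gripper_width: 0.0314
```

Contact: the force reversed at z = 0.0881, as predicted. I back off a hair and release.

>>> play_rows:
  series: [-0.0005, 0, 0, 0, 0, 0, 0, 0, 0, 0, 0, 0, 0, 0, 0, 0, 0, 0, 0, 0]

```text
time_s: 25.15
tcp_pos: [0.6174, 0.2102, 0.0881]
eef_rot: [111.5, 90.0, 21.5]
contact_force: [-3.2, 0.7, 5.6]
gripper_width: 0.0313
```

>>> play_rows:
  series: [0, 0, 0, 0, 0, 0, 0, 0, 0, 0, 0, 0, 0, 0, 0, 0, 0, 0, 0, 0]
  jaw: 80

```text
time_s: 25.57
tcp_pos: [0.6172, 0.2099, 0.0873]
eef_rot: [-52.6, 90.0, -142.6]
contact_force: [-0.2, -0.7, 0.3]
gripper_width: 0.059
```

>>> play_rows:
  series: [0, 0, 0, 0, 0, 0, 0, 0, 0, 0, 0, 0, 0, 0, 0, 0, 0, 0, 0, 0]

```text
time_s: 25.98
tcp_pos: [0.6172, 0.21, 0.0876]
eef_rot: [117.9, 90.0, 27.9]
contact_force: [0.9, 0.1, -0.5]
gripper_width: 0.0697
```

>>> play_rows:
  series: [-0.01, 0, 0, 0, -0.02, 0, 0, 0, -0.025, 0, 0, 0, -0.03, 0, 0, 0, -0.03, 0, 0, 0]

```text
time_s: 26.4
tcp_pos: [0.6169, 0.2098, 0.2044]
eef_rot: [-28.8, 90.0, -118.8]
contact_force: [0.2, 0.7, 0.2]
gripper_width: 0.0704
```

>>> play_rows:
  series: [-0.02, 0, 0, 0, -0.01, -0.02, 0, 0, 0, -0.03, 0, 0, 0, -0.03, 0, 0, 0, -0.02, 0, 0]

```text
time_s: 26.82
tcp_pos: [0.5152, 0.2096, 0.2337]
eef_rot: [150.6, 89.9, 60.6]
contact_force: [-0.5, 0.7, 0.4]
gripper_width: 0.0702
```

>>> play_rows:
  series: [0, 0, 0, 0, 0, 0, 0, 0, 0, 0, 0, 0, 0, 0, 0, 0, 0, 0, 0, 0]

```text
time_s: 27.23
tcp_pos: [0.5177, 0.21, 0.2324]
eef_rot: [-40.5, 90.0, -130.5]
contact_force: [0.4, -0.3, -0.9]
gripper_width: 0.0707
```

```bash
python3 -c "
from h import *
to([.617,.2115,.0884])
for n in ('side','top','wrist'):
  c=capture(n);cv2.imwrite('pics/%s14.png'%n,c['img'])"
```

```text
tcp [0.5177 0.21   0.2324] tool shift [ 0.144   0.0993 -0.0016]
Rcols x,y,z [[-0.0, -0.0, -1.0], [1.0, -0.0, -0.0], [-0.0, -1.0, 0.0]] zyaw -90.02
t 27.2333 j [ 42.2   9.4 -13.7   0.  -66.9  47.8] F [ 0.4 -0.3 -0.9] w 0.07072460776388162
```

View pics/side14.png

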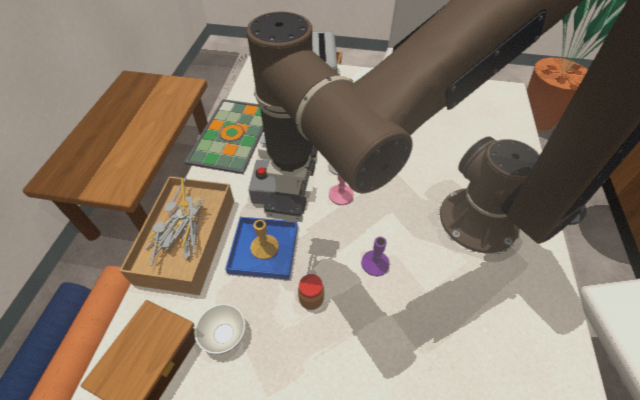

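View pics/top14.png

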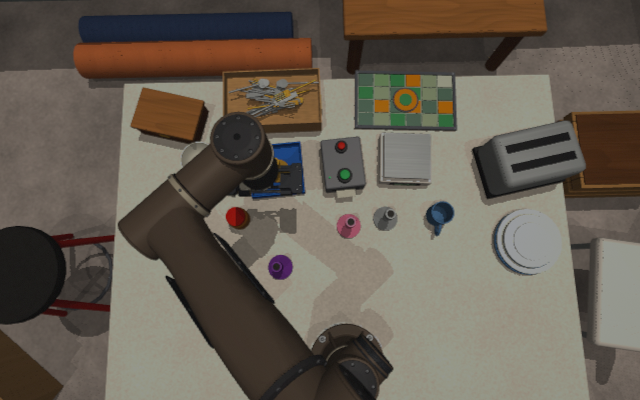

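View pics/wrist14.png

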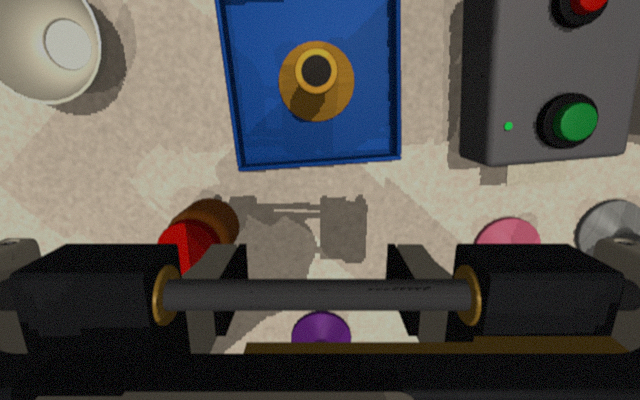

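```bash
python3 -c "
from h import *
c=capture('wrist');print('cup',ray(c,316,69,.125),'foot',ray(c,317,80,.009))
from plant import close_job
s=get_state();print(s['time_s'],np.round(s['qd'],1),np.round(s['contact_force'],1))
print(close_job())"
```

```text
cup [0.61892706 0.20984786 0.125     ] foot [0.61987372 0.20887146 0.009     ]
27.4333 [ 0.  -0.2 -0.2 -0.1  0.   0. ] [-0.2 -0.6 -0.2]
the job is handed in; nothing more can be done
None
```

I carried out every step, and the job was handed in at about 27.4 s of the 67 s allowed. No verdict came back, so the results below are my own readings.

- **Weighing:** I stood the brass candlestick within about 5 mm of the pan's centre and released it. It stayed upright there through the whole button press.
- **Print button:** I pressed the green button to its stop, with the fingertips at 91.1 mm, about 5.9 mm of travel, at 9 to 15 N. I held it down for about half a second. Afterwards the cap looked fully up in the pictures. The red button was never touched.
- **Tray:** The last picture puts the candlestick's cup and foot axes within 2 mm of each other, so it is upright, about 5 mm from the tray's centre. The arm is clear, with contact force near zero.
- **Other goods:** The last top view shows the jar, mug and silver candlestick at their starting pixels. The arm hid most of the bowl there, but the side view shows it in place. I compared these by eye only, not with fresh measurements.

The cameras disagreed by 2 to 5 mm on the tray, candlestick and pan positions, well inside the tolerances. No check failed.

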